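# Nest three interlocking wooden plates in a clamping tray

### The arm

A 7-joint arm with a two-finger parallel gripper is mounted at the origin on the work surface. World frame = base frame: x ahead of the robot, y to its left, z up, the work surface at z = 0. Lengths are in mm, angles in rad, forces in N, time in s.
With the tool pointing down it reaches from about 400 to 900 mm from the base axis. Payload 5.5 kg.
Tool frame: the origin (TCP) lies at the very end of the fingers, on their centre line; the grasp point (between the pads) lies arm.tcp_to_grasp behind it (arm.tcp_to_grasp is the distance from the TCP to the grasp point, in mm); x points along the fingers, y is the direction in which the jaws open and shut, and the axes are right-handed (so a half turn about x gives the same grasp; the last joint's range is limited). The gripper opens to 85 mm and grips with 20 to 120 N. Pads are 22 mm wide; open, the fingers measure 114 mm over their backs; the gripper's body (76 mm by 85 mm) begins 54 mm behind the grasp point. The pads swing forward as they close: fully open they stand 13 mm farther back than shut.
Start: joints at [1.424, 0.501, -0.427, 1.55, 0.221, 1.138, -0.21], TCP at [259.009, -596.166, 231.31] pointing down, gripper open.
Joint ranges: [-2.88, 2.88], [-0.31, 2.03], [-1.54, 1.56], [0.2, 2.42], [-1.41, 4.55], [0.19, 2.02], [-2.57, 2.57]. Speed limits (rad/s): [2.57, 2.57, 3.14, 3.14, 3.14, 3.14, 3.14].

### API

Orientations are given as a rotation vector (axis times angle).
In Python, from plant import arm gives the robot as it stands. The module is installed in compiled form; this text tells all that it offers.
- The arm moves only by the tool carry_out, never from a script. Its argument "increments" is a list of rows, each an object with "fingers": the opening in per cent of the stroke, from 0 (shut) to 100 (fully open); "dp": the shift along the world's x, y, z in cm, a list of three; "yaw": the turn about the world's z in rad. In form: [{"fingers": fingers, "dp": [dx, dy, dz], "yaw": yaw}, ...]. A call has 1 to 8 rows; each row shifts and turns the commanded pose from where the row before left it; what a row does not reach is not made up. A row lasts 1/12 s, in which the tool goes at most 41.7 mm and 7.16 degrees, less where a joint would pass 70% of its speed; a pose out of reach is approached as far as the arm can. A call is refused whole if a number of a shift passes 4.17 or a number of a turn 0.125, either way. A call with a gripper value outside its range is refused whole. The fingers move at their own pace and stop on an object; the grip force is fixed at half the most. Time passes only in rows, so rows that do not move let the fingers close. It gives the time, the measured TCP pose, the force and the opening at its end, in the units of the state.
- arm.state(): the state, without advancing time (a new reading comes with each control period).
- arm.get_image(name): name is "scene" or "top"; returns the picture (480x640x3 uint8, red, green, blue); there is no depth.
- arm.camera_info(name): a dict with "fx", "fy", "cx", "cy" (pixels), "eye" and "attitude" of the camera in the world. Camera axes: x right, y up, looking along -z (the intrinsics and any distortion apply to the point x, -y, -z); pixel columns grow to the right and rows downward; lengths in mm; the calibration is good to about 2 mm. A picture is of the moment at which its call begins. camera_info takes no time and is no camera call.
- arm.job_done(): hands the job in, once; it reports no verdict.
The state is a dict: "time": time; "joint_pos": joint angles; "dq": joint speeds; "joint_torque": joint torques, N m; "position": TCP position; "eef_rot": TCP orientation; "force": force on the tool from outside, world axes, zero at the start; "moment": the same for the moment, N m; "grip_width": finger opening in mm.
Only numpy, scipy, OpenCV 4.12 (cv2) and the standard library are available. Lean on these libraries where they do the work, as an engineer would, in place of code of your own. Each camera call takes 0.05 s, during which the arm holds its last target. There are 200 camera calls.

### The job

Dry-fit the repair panel in the clamping tray before gluing. The L-shaped plate belongs fully home in the tray's back left corner (left as seen looking in through the open mouth), the plate with the small side lug along the right fence, and the key plate with the offset nose between the two; they slide in under the hold-down bar. In the end all three lie flat on the board, fully nested, with their tails flush with the front ends of the side fences; leave the other things on the bench where they are.

Things in the scene. Friction and masses are not known exactly. Their poses are not given: they have to be found in the camera images.
- tray: clamping tray fixed to the bench, place and yaw vary: white board 10 thick (mm), x -145..78, y -90..90 of its frame. Origin at bench level under the nest's centre; x from mouth to back fence, y left, z up. Wooden fences, tops 28 above bench: side fences' inner faces y = 66.5 and -66.5, 16 thick, x -60..61, bevelled 6 at the mouth; back fence's inner face x = 61, 16 thick
- mouth (a point): middle of the tray's mouth on the board, at x = -60 of the tray, where the side fences begin. In front of it the board goes on 85 mm as an open apron. When home, every plate's tail is level with this line, its x axis parallel to the tray's and its underside on the board
- bar (a point): middle of the underside of a fixed steel hold-down bar that crosses the nest, x = 6..22 of the tray, underside 34 and top 41 mm above the bench, carried on the side fences (16 mm wide, 165 long). Plates on the board (tops at 28 mm) slide under it with 6 mm to spare
- hook_home (a point): where the hook plate's origin lies when home: tray (0, 48.5) mm, on the board. The plates nest in one way only, with about 1 mm of play at each joint, in the order hook, stub, key: hook plate on the left with its foot right across the back
- stub_home (a point): where the stub plate's origin lies when home: tray (0, -48.5) mm, on the board. It lies along the right fence, its lug directly in front of the hook plate's foot, its stem's far end between that foot's tip and the fence (gap 37 for a stem of 35)
- key_home (a point): where the key plate's origin lies when home: tray (-26, 0) mm, on the board. It lies between the hook and stub stems (gap 62 for a body of 60), nose to the back, beside the lug and up to the hook plate's foot
- hook_plate: pale wooden L plate, 18 thick, about 110 g. Starts inside the tray already the right way round and roughly parallel to it, but drawn 25..55 mm out and 8..23 mm to the right of home, askew. Origin under the centre of its stem; stem x -60..60, y -17.5..17.5; foot x 35..60, y -78.5..-17.5 (at the far end, to the right). Centre of mass about (12, -13). Tail face at x = -60. Slides freely on the board when pushed
- hook_toe (a point): point on the hook plate's foot, at (47.5, -66, 9) of its frame
- stub_plate: pale wooden plate, 18 thick, about 90 g, right face up, on the bench to the left or right of the tray, at any of many yaws. Origin under the centre of its stem; stem x -60..60, y -17.5..17.5; square lug x 9..34, y 17.5..42.5. Tail face at x = -60. Outer corners bevelled 4 mm
- stub_toe (a point): point on the stub plate's lug, at (21.5, 30, 9) of its frame
- key_plate: pale wooden plate, 18 thick, about 90 g, right face up, on the bench on the other side of the tray, at any of many yaws. Origin under the centre of its body; body x -34..34, y -30..30; nose x 34..59, y -4..30. Tail face at x = -34. Outer corners bevelled 4 mm
- key_nose (a point): point on the key plate's nose, at (46.5, 13, 9) of its frame
- glue_jar: white plastic jar with a blue lid, standing, diameter 64, 85 high; origin under its centre. Bystander, loose; sizes in mm
- tin: steel can, standing, diameter 60, 80 high; origin under its centre. Bystander, loose; sizes in mm
- offcut: plain straight batten of the same pale wood as the plates, 90 x 30 x 18, NOT one of the parts; origin under its centre. Bystander, loose; sizes in mm
- screwdriver: screwdriver lying flat, about 140 long along its own x, under 35 high. Bystander, loose; sizes in mm
- brush: brush lying flat, about 160 long along its own x, under 35 high. Bystander, loose; sizes in mm
- mallet: hammer lying flat, about 200 long along its own x, under 45 high. Bystander, loose; sizes in mm
- dish: white china bowl, diameter 80, 35 high; origin under its centre. Bystander, loose; sizes in mm
Mind the look-alikes: they are no part of the job. What is shaped like the hook_plate but black or yellow is not meant. What is shaped like the stub_plate but turquoise is not meant.

How it is judged:
By the outcome, as a careful person would: the job done as asked, in the order asked, and still so for the second after the job is handed in, with the robot touching nothing.
It also fails if it takes over 72 s, if anything falls off the work surface, if the arm or the gripper's body presses on something with over 40 N, if the wrist force passes 120 N, or if a joint passes its speed limit or range.

## Working session

There is one attempt and no reset: what is moved stays moved. The work goes in short steps, Python scripts to look and compute and a tool call to move; the robot and the scene stay as the last step left them, time stands still between calls to the robot, and variables do not carry over. Pictures are saved under pics/ and viewed, about 8 in all and at most 12, crops included, and the job is handed in when it is done.

Besides the shell and the picture viewer there is one more tool, called after "Emit:" by a JSON object that holds its "name" and its "arguments", one argument or row to a line. carry_out: Moves the arm, as the interface text tells. Its arguments: {"type":"object","properties":{"increments":{"type":"array","items":{"type":"object","properties":{"fingers":{"type":"number"},"dp":{"type":"array","items":{"type":"number"}},"yaw":{"type":"number"}}}}},"required":["increments"]}

```bash
mkdir -p pics
python3 - <<'E'
from plant import arm
import cv2
s=arm.state();print(s['time'],s['position'],s['eef_rot'],s['grip_width'],arm.tcp_to_grasp)
for n in ("scene","top"):
    print(n,arm.camera_info(n))
    cv2.imwrite(f"pics/{n}0.png",arm.get_image(n)[:,:,::-1])
E
```

```text
0.0 [ 258.62777314 -595.57636061  230.24309189] [ 1.99623735  0.41689367 -1.99696799] 85.51416240967119 18.700000000000003
scene {'fx': 433.5614572531065, 'fy': 433.5614572531065, 'cx': 323.2210464484381, 'cy': 242.2915129363014, 'eye': array([1064.1286505 , -492.52531622,  863.87280165]), 'attitude': array([0.73648356, 0.34394986, 0.85016166])}
top {'fx': 481.3309817743837, 'fy': 481.3309817743837, 'cx': 322.8334376653742, 'cy': 240.8066262328412, 'eye': array([ 356.21253144,  -14.50687259, 1201.80329515]), 'attitude': array([ 0.07199997, -0.03369996, -1.57260159])}
```

View pics/top0.png

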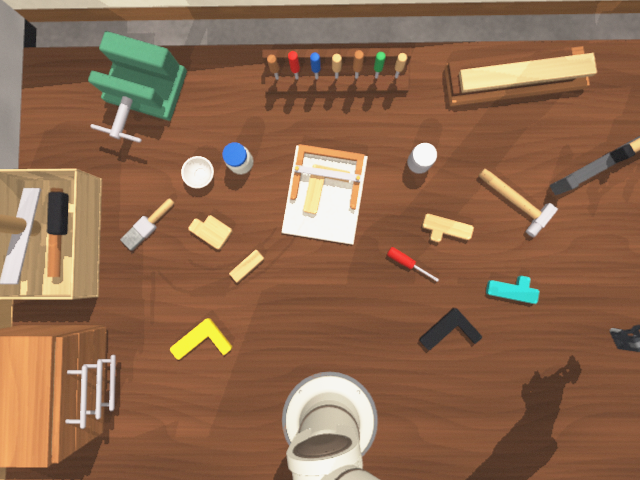

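View pics/scene0.png

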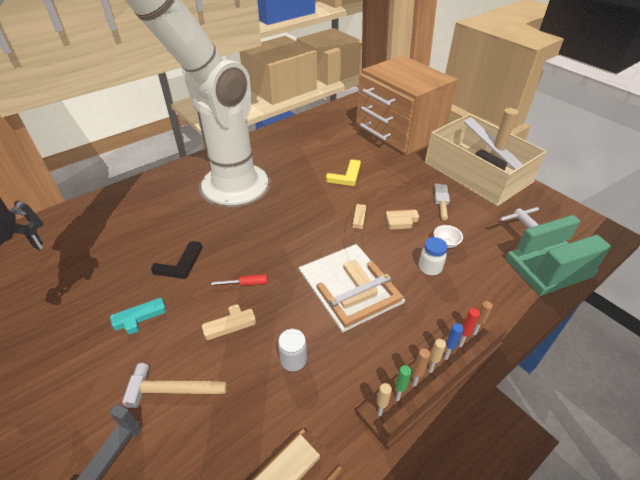

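```bash
cat > h.py <<'E'
from plant import arm
import numpy as np, cv2
from scipy.spatial.transform import Rotation as R
def ray(cam,uv,z):
    c=arm.camera_info(cam);u=np.atleast_2d(np.array(uv,float))
    d=np.c_[(u[:,0]-c['cx'])/c['fx'],-(u[:,1]-c['cy'])/c['fy'],-np.ones(len(u))]
    d=R.from_rotvec(c['attitude']).apply(d);e=c['eye']
    return (e+d*((z-e[2])/d[:,2])[:,None])[:,:2]
def proj(cam,p):
    c=arm.camera_info(cam);q=R.from_rotvec(c['attitude']).inv().apply(np.atleast_2d(p)-c['eye'])
    return np.c_[c['cx']-c['fx']*q[:,0]/q[:,2],c['cy']+c['fy']*q[:,1]/q[:,2]]
def st():
    s=arm.state();M=R.from_rotvec(s['eef_rot']).as_matrix();y=M[:,1]
    print('t %.2f'%s['time'],'pos',s['position'].round(1),'jaw yaw %.4f'%np.arctan2(y[1],y[0]),'tilt',M[:2,0].round(3),'F',s['force'].round(1),'w %.1f'%s['grip_width'],'q7 %.2f'%s['joint_pos'][6])
E
python3 - <<'E'
from h import *
st()
for n in ("top","scene"):
    im=cv2.imread(f"pics/{n}0.png");hsv=cv2.cvtColor(im,cv2.COLOR_BGR2HSV)
    print(n)
    for nm,lo,hi in (("pale",(12,70,150),(28,190,255)),("white",(0,0,185),(180,45,255)),("orange",(8,150,120),(16,255,255))):
        m=cv2.inRange(hsv,lo,hi)
        for c in cv2.findContours(m,cv2.RETR_EXTERNAL,cv2.CHAIN_APPROX_NONE)[0]:
            a=cv2.contourArea(c)
            if a<100 or a>9000: continue
            r=cv2.minAreaRect(c); x,y=r[0]
            if n=="top" and not(170<x<500 and 130<y<300): continue
            if n=="scene" and not(190<x<450 and 170<y<400): continue
            M=cv2.moments(c)
            print(nm,a,'rect',np.round(r[0],1),np.round(r[1],1),round(r[2],1),'cen',round(M['m10']/M['m00'],1),round(M['m01']/M['m00'],1))
im=cv2.imread("pics/top0.png")
a=cv2.resize(im[135:250,275:375],None,fx=5,fy=5,interpolation=cv2.INTER_CUBIC)
b=cv2.resize(im[205:250,415:480],None,fx=4.5,fy=4.5,interpolation=cv2.INTER_CUBIC)
c=cv2.resize(im[205:250,180:240],None,fx=4.5,fy=4.5,interpolation=cv2.INTER_CUBIC)
o=np.zeros((575,800,3),np.uint8);o[:575,:500]=a;o[:b.shape[0],500:500+b.shape[1]]=b;o[300:300+c.shape[0],500:500+c.shape[1]]=c
cv2.imwrite("pics/crop0.png",o)
E
```

```text
t 0.10 pos [ 258.7 -595.6  230.3] jaw yaw -1.1609 tilt [-0.001  0.002] F [-0.4  1.1 -0.1] w 85.6 q7 -0.21
top
pale 460.0 rect [246.1 265.3] [13.2 37.8] 48.6 cen 246.2 265.3
pale 828.0 rect [209.4 228.9] [38.8 25.5] 33.7 cen 210.5 230.6
pale 835.0 rect [446.7 231.1] [51.  25.6] 15.3 cen 446.5 227.5
pale 143.5 rect [353.9 195.3] [ 6.4 27.3] 9.0 cen 354.0 195.1
pale 494.0 rect [325.4 195.7] [38.6 39.6] 11.3 cen 314.1 193.2
pale 152.0 rect [294.8 185.9] [ 6.9 27.2] 10.6 cen 294.9 185.7
pale 637.5 rect [329.2 159.1] [67.7 26. ] 13.2 cen 330.5 155.2
white 761.0 rect [197.  171.5] [30.4 31.8] 45.0 cen 196.9 171.7
white 5056.5 rect [324.1 194.3] [72.7 88.9] 9.1 cen 323.6 200.1
white 420.0 rect [424.5 154.5] [23. 23.] 90.0 cen 424.5 154.2
scene
pale 228.5 rect [384.6 395. ] [11.7 24.3] 7.1 cen 384.3 394.6
pale 197.5 rect [423.3 362.2] [11.4 28.8] 7.4 cen 423.1 360.9
pale 218.0 rect [438.2 350.3] [11.3 24.7] 15.9 cen 438.2 349.9
pale 1002.5 rect [227.1 319.8] [26.2 54.7] 71.6 cen 228.6 322.4
pale 253.5 rect [359.4 298. ] [ 8.5 37.7] 65.6 cen 359.7 297.6
pale 118.0 rect [325.  292.8] [24.1  8.7] 50.2 cen 325.1 291.6
pale 726.5 rect [368. 303.] [24.1 69.1] 64.4 cen 370.5 306.9
pale 335.5 rect [355.4 272.8] [28.2 14.4] 53.1 cen 355.6 272.7
pale 156.0 rect [377.  267.3] [27.2 13.9] 57.1 cen 375.9 267.0
pale 529.5 rect [402.3 218.5] [20.  33.7] 86.4 cen 401.5 218.1
pale 241.0 rect [358.7 215.6] [11.3 25. ] 9.0 cen 358.9 215.8
pale 477.0 rect [342.6 170.5] [33.  27.4] 8.1 cen 345.6 174.2
white 532.5 rect [292. 342.] [26. 26.] 90.0 cen 291.9 341.7
white 287.5 rect [433.2 263.7] [22.5 21.4] 5.2 cen 434.0 264.1
white 3521.0 rect [351.8 284. ] [87.4 70.7] 56.3 cen 346.8 281.0
white 399.0 rect [448.5 233.9] [28.8 18.7] 31.6 cen 448.6 234.3
white 1966.0 rect [234.3 183.7] [40.7 66.6] 81.9 cen 234.9 184.4
```

View pics/crop0.png

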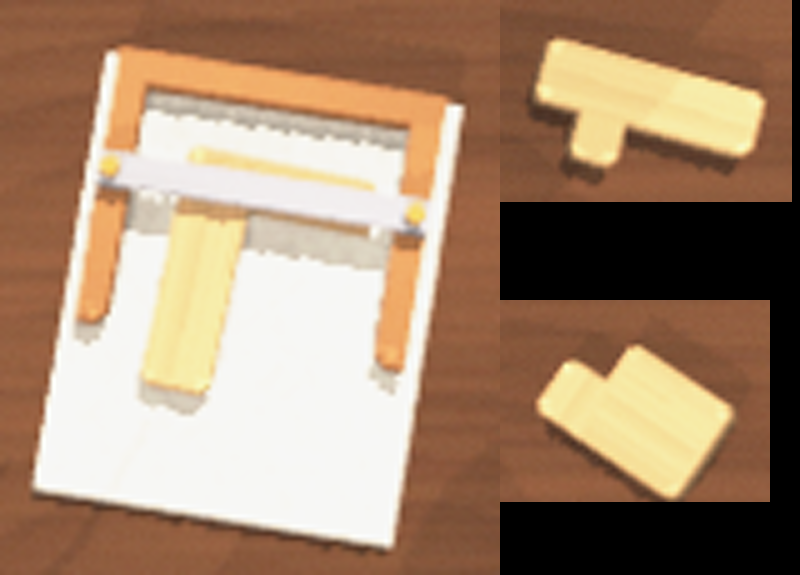

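```bash
cat >> h.py <<'E'
def edge(im,p0,p1,ch,half=4,trim=.12):
    """sub-pixel straight edge near p0-p1 (pixels): 50% crossings along the normal, robust line fit"""
    g=im[:,:,ch].astype(np.float32);p0=np.array(p0,float);p1=np.array(p1,float)
    d=p1-p0;L=np.hypot(*d);d/=L;n=np.array([-d[1],d[0]]);s=np.linspace(-half,half,int(half*20)+1);P=[]
    for t in np.linspace(trim*L,(1-trim)*L,max(6,int(L))):
        q=(p0+t*d)[None]+s[:,None]*n
        v=cv2.remap(g,q[:,0].astype(np.float32),q[:,1].astype(np.float32),cv2.INTER_LINEAR).ravel()
        k=np.argmax(np.abs(v[20:]-v[:-20]))+10
        P.append(q[k])
    vx,vy,x,y=cv2.fitLine(np.float32(P),cv2.DIST_HUBER,0,.01,.001).ravel()
    r=np.abs((np.array(P)-[x,y])@[-vy,vx]);return np.array([x,y,x+20*vx,y+20*vy]),np.median(r)
def cross(a,b):
    f=lambda l:np.cross([l[0],l[1],1],[l[2],l[3],1])
    c=np.cross(f(a),f(b));return c[:2]/c[2]
E
python3 - <<'E'
from h import *
im=cv2.imread("pics/top0.png");C=lambda x,y:(275+x/5-.4,135+y/5-.4)
def wl(l,z):return ray("top",l.reshape(2,2),z)
def ang(w,ref=None):
    d=w[1]-w[0];return np.arctan2(d[1],d[0])
# tray: board edges z=10
fr,r1=edge(im,C(35,490),C(393,548),0);le,r2=edge(im,C(35,490),C(107,52),0);ri,r3=edge(im,C(393,548),C(463,105),0)
fl,fR=cross(fr,le),cross(fr,ri);wL,wR=ray("top",[fl,fR],10)
print('res',r1,r2,r3,'front L,R',wL.round(1),wR.round(1),'width',np.hypot(*(wL-wR)))
for l in (le,ri,fr):print('edge ang',ang(wl(l,10))%np.pi)
# fences inner tops z=28
fi,a=edge(im,C(126,200),C(106,315),0,3);gi,b=edge(im,C(393,240),C(378,350),0,3)
print('fence res',a,b,'ang',ang(wl(fi,28))%np.pi,ang(wl(gi,28))%np.pi)
th=np.mean([ang(wl(l,10))%np.pi for l in (le,ri)]+[ang(wl(fr,10))%np.pi-np.pi/2])
ex=np.array([np.cos(th),np.sin(th)]);ey=np.array([-ex[1],ex[0]])
o=(wL+wR)/2+145*ex;print('tray',o.round(1),th)
for l in (fi,gi):print('fence y',((wl(l,28)-o)@ey).round(1))
# hook
tl,r1=edge(im,C(142,385),C(212,393),0,3);hl,r2=edge(im,C(172,230),C(142,380),0,3);hr,r3=edge(im,C(243,230),C(213,385),0,3)
a,b=ray("top",[cross(tl,hl),cross(tl,hr)],28)
print('hook res',r1,r2,r3,'tail corners tray',[((p-o)@ex).round(1) for p in(a,b)],[((p-o)@ey).round(1) for p in(a,b)],'yaw rel',ang(wl(hl,28))%np.pi-th,ang(wl(hr,28))%np.pi-th,'w',np.hypot(*(a-b)),'world',a,b)
# stub: crop2 offset (415,205)/4.5 at x500,y0 ; key crop3 (180,205)
S=lambda x,y:(415+(x-500)/4.5-.4,205+y/4.5-.4);K=lambda x,y:(180+(x-500)/4.5-.4,205+(y-300)/4.5-.4)
def rep(nm,E,z=18):
    w=[]
    for p,q in E:
        l,r=edge(im,p,q,2,3);w.append(l);print(nm,'ang %.4f'%(ang(wl(l,z))%np.pi),'r %.2f'%r)
    return w
e=rep('stub long far,long near-right,end L,end R',[(S(562,42),S(755,90)),(S(630,128),S(740,155)),(S(552,45),S(537,95)),(S(765,98),S(752,150))])
q=ray("top",[cross(e[0],e[2]),cross(e[0],e[3]),cross(e[1],e[3]),cross(e[1],e[2])],18);print(q.round(1),'sides',np.hypot(*(q-np.roll(q,-1,0)).T).round(1),'centre',q.mean(0))
e=rep('key: upper body,right end,lower long,nose end',[(K(638,348),K(730,408)),(K(733,415),K(682,493)),(K(545,412),K(665,496)),(K(566,365),K(541,400))])
q=ray("top",[cross(e[0],e[1]),cross(e[1],e[2]),cross(e[2],e[3])],18);print(q.round(1),'sides',np.hypot(*(q[1:]-q[:-1]).T).round(1))
E
```

```text
res 0.2145412338424711 0.1742351916734185 0.21366486425196676 front L,R [458.  118.9] [428.1 -60.2] width 181.57151978078974
edge ang 2.977389493247585
edge ang 2.978813273567134
edge ang 1.4053939294561895
fence res 0.20120798844509752 0.16612364333009788 ang 2.9625146057287948 2.991805426844197
tray [392.  165.1] 1.9302667898253374
fence y [-134.9 -177.7]
fence y [ -73.7 -117.1]
hook res 0.21476787767859357 0.1695370244806912 0.2155310869131764 tail corners tray [np.float64(-134.3), np.float64(-163.9)] [np.float64(-73.5), np.float64(-52.8)] yaw rel 0.9936307514080716 0.9894160114391759 w 36.11302849487664 world [508.11508717  65.22129626] [499.17162564  30.23322225]
stub long far,long near-right,end L,end R ang 1.3030 r 0.17
stub long far,long near-right,end L,end R ang 1.2829 r 0.20
stub long far,long near-right,end L,end R ang 2.8080 r 0.21
stub long far,long near-right,end L,end R ang 2.8708 r 0.22
[[ 504.7 -240. ]
 [ 472.8 -356.5]
 [ 435.4 -346.2]
 [ 470.4 -228.1]] sides [120.8  38.7 123.1  36.3] centre [ 470.8363517  -292.71068934]
key: upper body,right end,lower long,nose end ang 0.9856 r 0.05
key: upper body,right end,lower long,nose end ang 2.5506 r 0.08
key: upper body,right end,lower long,nose end ang 0.9780 r 0.10
key: upper body,right end,lower long,nose end ang 2.5169 r 0.12
[[465.9 238.7]
 [414.1 273.5]
 [468.  353.5]] sides [62.4 96.5]
```

Picture notes: the top crop shows the tray with its mouth towards the robot. The board's front corners are at (282,233) and (354,245), and the hook's tail is at (303..317, 213). The stub is at (447,228) with its lug towards the robot. The key is at (210,231) with its nose to the left.

Poses from the edges:

| Thing | World position (mm) | Yaw (rad) |
|---|---|---|
| Tray | (586, 5.5) | -0.165 |
| Hook tail | (503.6, 47.7) | -0.218 |
| Stub | (471, -293) | 1.293 |
| Key | (459, 284) | 0.982 |

The sizes match to 1–2 mm (a few stub and key edges 3–4 mm off). I'm moving to above the hook's tail.

Emit:
{"name": "carry_out", "arguments": {
  "increments": [
    {"fingers":100,"dp":[1.27,3.2,0],"yaw":-0.031},
    {"fingers":100,"dp":[1.27,3.2,0],"yaw":-0.031},
    {"fingers":100,"dp":[1.27,3.2,0],"yaw":-0.031},
    {"fingers":100,"dp":[1.27,3.2,0],"yaw":-0.031},
    {"fingers":100,"dp":[1.27,3.2,0],"yaw":-0.031},
    {"fingers":100,"dp":[1.27,3.2,0],"yaw":-0.031},
    {"fingers":100,"dp":[1.27,3.2,0],"yaw":-0.031},
    {"fingers":100,"dp":[1.27,3.2,0],"yaw":-0.031}
  ]
}}

```text
time: 0.77
position: [360.7, -338.4, 231.0]
eef_rot: [2.138, 0.172, -2.139]
force: [1.7, 0.4, -0.1]
grip_width: 85.2
```

Emit:
{"name": "carry_out", "arguments": {
  "increments": [
    {"fingers":100,"dp":[1.27,3.2,0],"yaw":-0.031},
    {"fingers":100,"dp":[1.27,3.2,0],"yaw":-0.031},
    {"fingers":100,"dp":[1.27,3.2,0],"yaw":-0.031},
    {"fingers":100,"dp":[1.27,3.2,0],"yaw":-0.031},
    {"fingers":100,"dp":[1.27,3.2,0],"yaw":-0.031},
    {"fingers":100,"dp":[1.27,3.2,0],"yaw":-0.031},
    {"fingers":100,"dp":[1.27,3.2,0],"yaw":-0.031},
    {"fingers":100,"dp":[1.27,3.2,0],"yaw":-0.031}
  ]
}}

```text
time: 1.43
position: [462.2, -82.6, 231.2]
eef_rot: [-2.176, 0.096, 2.177]
force: [1.1, -0.1, -0.6]
grip_width: 85.5
```

Emit:
{"name": "carry_out", "arguments": {
  "increments": [
    {"fingers":100,"dp":[1.27,3.2,-2],"yaw":-0.031},
    {"fingers":100,"dp":[1.27,3.2,-2],"yaw":-0.031},
    {"fingers":100,"dp":[1.27,3.2,-2],"yaw":-0.031},
    {"fingers":70,"dp":[1.27,3.2,-2],"yaw":-0.031},
    {"fingers":70,"dp":[0,0,-2],"yaw":0},
    {"fingers":70,"dp":[0,0,-2],"yaw":0},
    {"fingers":70,"dp":[0,0,0],"yaw":0},
    {"fingers":70,"dp":[0,0,0],"yaw":0}
  ]
}}

```text
time: 2.1
position: [511.7, 43.9, 110.3]
eef_rot: [-2.107, 0.222, 2.114]
force: [0.4, -0.0, 0.3]
grip_width: 59.8
```

Run:
```python
from h import *
st()
a=arm.get_image("top")[:,:,::-1];b=arm.get_image("scene")[:,:,::-1]
cv2.imwrite("pics/top1.png",a);cv2.imwrite("pics/scene1.png",b)
o=np.hstack([cv2.resize(a[130:260,260:390],(400,400),interpolation=cv2.INTER_CUBIC),cv2.resize(b[210:340,280:410],(400,400),interpolation=cv2.INTER_CUBIC)])
cv2.imwrite("pics/v1.png",o)
```

```text
t 2.10 pos [511.7  43.9 110.3] jaw yaw -1.7806 tilt [-0.003  0.   ] F [ 0.4 -0.   0.3] w 59.8 q7 -2.25
```

View pics/v1.png

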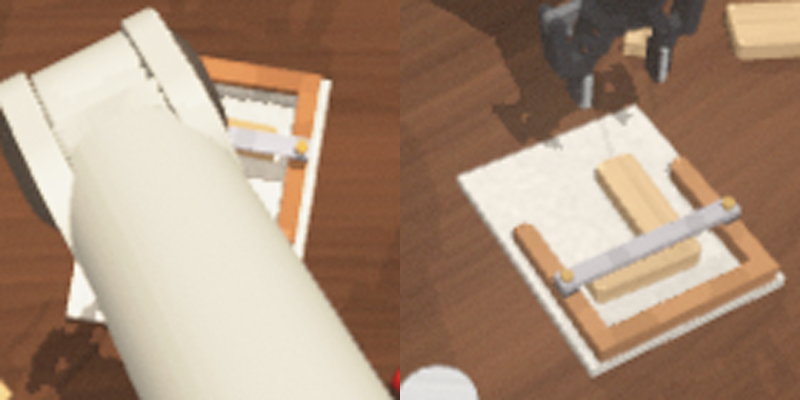

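Emit:
{"name": "carry_out", "arguments": {
  "increments": [
    {"fingers":70,"dp":[0.07,0.2,-2],"yaw":0},
    {"fingers":70,"dp":[0,0,-2],"yaw":0},
    {"fingers":70,"dp":[0,0,-2],"yaw":0},
    {"fingers":70,"dp":[0,0,-1.5],"yaw":0},
    {"fingers":70,"dp":[0,0,-1.2],"yaw":0},
    {"fingers":70,"dp":[0,0,-1],"yaw":0},
    {"fingers":70,"dp":[0,0,0],"yaw":0}
  ]
}}

```text
time: 2.78
position: [513.3, 45.3, 13.5]
eef_rot: [-2.109, 0.224, 2.111]
force: [-0.3, 0.3, 0.9]
grip_width: 59.6
```

Emit:
{"name": "carry_out", "arguments": {
  "increments": [
    {"fingers":0,"dp":[0,0,0],"yaw":0},
    {"fingers":0,"dp":[0,0,0],"yaw":0},
    {"fingers":0,"dp":[0,0,0],"yaw":0},
    {"fingers":0,"dp":[0,0,0],"yaw":0},
    {"fingers":0,"dp":[0,0,0],"yaw":0},
    {"fingers":0,"dp":[0,0,0],"yaw":0}
  ]
}}

```text
time: 3.28
position: [514.7, 46.0, 15.6]
eef_rot: [-2.113, 0.223, 2.108]
force: [-1.3, -0.1, 6.2]
grip_width: 33.2
```

Run:
```python
from h import *
st()
b=arm.get_image("scene")[:,:,::-1];cv2.imwrite("pics/scene2.png",b)
cv2.imwrite("pics/v2.png",cv2.resize(b[210:340,280:410],(600,600),interpolation=cv2.INTER_CUBIC))
```

```text
t 3.28 pos [514.7  46.   15.6] jaw yaw -1.7810 tilt [ 0.002 -0.   ] F [-1.3 -0.1  6.2] w 33.2 q7 -2.37
```

View pics/v2.png

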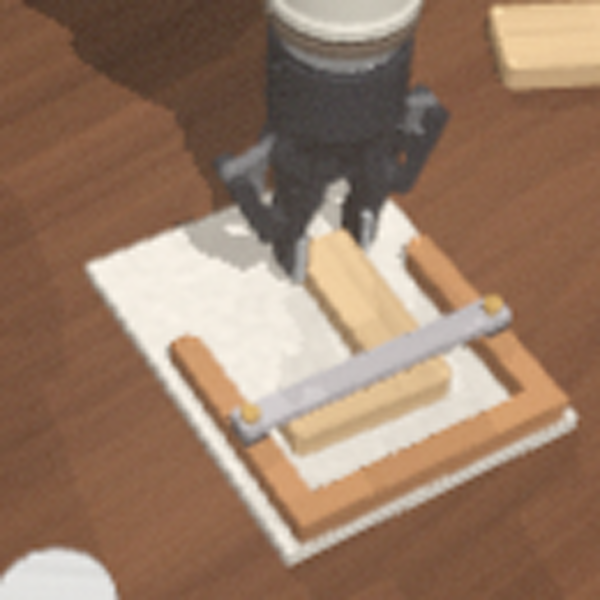

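The hook is gripped squarely (33 mm opening). The fingertips touch the board lightly, so shut fingers reach below the TCP. I'm straightening it and moving it left.

Emit:
{"name": "carry_out", "arguments": {
  "increments": [
    {"fingers":0,"dp":[0,0,0.15],"yaw":0.015},
    {"fingers":0,"dp":[0.07,0.32,0],"yaw":0.015},
    {"fingers":0,"dp":[0.07,0.32,0],"yaw":0.015},
    {"fingers":0,"dp":[0.07,0.32,0],"yaw":0},
    {"fingers":0,"dp":[0.07,0.32,0],"yaw":0},
    {"fingers":0,"dp":[0.07,0.32,0],"yaw":0},
    {"fingers":0,"dp":[0.07,0.3,0],"yaw":0},
    {"fingers":0,"dp":[0,0,0],"yaw":0}
  ]
}}

```text
time: 4.0
position: [518.1, 66.0, 15.8]
eef_rot: [-2.136, 0.175, 2.135]
force: [-0.7, 1.0, -0.4]
grip_width: 33.3
```

Run:
```python
from h import *
st()
```

```text
t 4.00 pos [518.1  66.   15.8] jaw yaw -1.7348 tilt [0.    0.001] F [-0.7  1.  -0.4] w 33.3 q7 -2.36
```

Emit:
{"name": "carry_out", "arguments": {
  "increments": [
    {"fingers":0,"dp":[0.016,0.1,0],"yaw":0},
    {"fingers":0,"dp":[0,0,0],"yaw":0}
  ]
}}

```text
time: 4.17
position: [518.1, 66.1, 15.8]
eef_rot: [-2.135, 0.176, 2.135]
force: [-0.6, 1.3, 0.1]
grip_width: 33.1
```

Emit:
{"name": "carry_out", "arguments": {
  "increments": [
    {"fingers":0,"dp":[0.016,0.1,0],"yaw":0},
    {"fingers":0,"dp":[0,0,0],"yaw":0}
  ]
}}

```text
time: 4.33
position: [518.2, 66.8, 15.8]
eef_rot: [-2.135, 0.177, 2.135]
force: [-0.5, -0.4, -1.4]
grip_width: 33.0
```

Emit:
{"name": "carry_out", "arguments": {
  "increments": [
    {"fingers":0,"dp":[0.016,0.1,0],"yaw":0},
    {"fingers":0,"dp":[0,0,0],"yaw":0}
  ]
}}

```text
time: 4.5
position: [518.2, 67.0, 15.8]
eef_rot: [-2.135, 0.179, 2.136]
force: [0.3, -2.4, 0.8]
grip_width: 33.1
```

Emit:
{"name": "carry_out", "arguments": {
  "increments": [
    {"fingers":0,"dp":[-0.02,-0.12,0],"yaw":0},
    {"fingers":65,"dp":[0,0,0],"yaw":0},
    {"fingers":65,"dp":[0,0,0],"yaw":0},
    {"fingers":65,"dp":[0,0,0],"yaw":0},
    {"fingers":65,"dp":[0,0,1.5],"yaw":0},
    {"fingers":65,"dp":[0,0,2],"yaw":0},
    {"fingers":0,"dp":[-1.43,-0.06,0],"yaw":0},
    {"fingers":0,"dp":[-1.43,-0.06,0],"yaw":0}
  ]
}}

```text
time: 5.17
position: [491.3, 66.0, 52.1]
eef_rot: [-2.138, 0.176, 2.131]
force: [-0.1, -0.3, 0.7]
grip_width: 32.1
```

Emit:
{"name": "carry_out", "arguments": {
  "increments": [
    {"fingers":0,"dp":[0,0,0],"yaw":0},
    {"fingers":0,"dp":[0,0,0],"yaw":0},
    {"fingers":0,"dp":[0,0,0],"yaw":0},
    {"fingers":0,"dp":[0,0,0],"yaw":0},
    {"fingers":0,"dp":[0,0,0],"yaw":0},
    {"fingers":0,"dp":[0,0,-1.2],"yaw":0},
    {"fingers":0,"dp":[0,0,-1],"yaw":0},
    {"fingers":0,"dp":[0,0,0],"yaw":0}
  ]
}}

```text
time: 5.83
position: [487.9, 65.0, 26.4]
eef_rot: [-2.132, 0.178, 2.139]
force: [-0.5, -1.2, -0.3]
grip_width: 0.2
```

Run:
```python
from h import *
st()
b=arm.get_image("scene")[:,:,::-1];cv2.imwrite("pics/scene3.png",b)
cv2.imwrite("pics/v3.png",cv2.resize(b[210:340,280:410],(600,600),interpolation=cv2.INTER_CUBIC))
```

```text
t 5.83 pos [487.9  65.   26.4] jaw yaw -1.7361 tilt [-0.004 -0.   ] F [-0.5 -1.2 -0.3] w 0.2 q7 -2.37
```

View pics/v3.png

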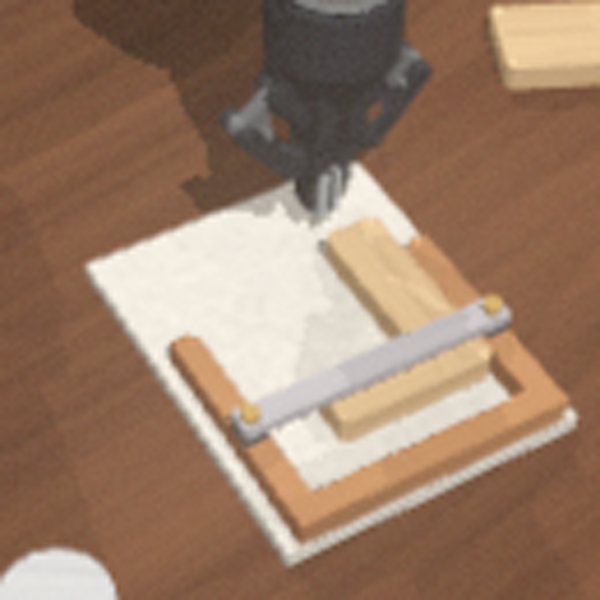

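Emit:
{"name": "carry_out", "arguments": {
  "increments": [
    {"fingers":0,"dp":[0.5,-0.083,0],"yaw":0},
    {"fingers":0,"dp":[0.5,-0.083,0],"yaw":0},
    {"fingers":0,"dp":[0.5,-0.083,0],"yaw":0},
    {"fingers":0,"dp":[0.5,-0.083,0],"yaw":0},
    {"fingers":0,"dp":[0.5,-0.083,0],"yaw":0},
    {"fingers":0,"dp":[0.5,-0.083,0],"yaw":0},
    {"fingers":0,"dp":[0,0,0],"yaw":0}
  ]
}}

```text
time: 6.47
position: [521.2, 60.1, 29.1]
eef_rot: [-2.136, 0.177, 2.133]
force: [-0.0, -1.0, -0.8]
grip_width: 0.1
```

```bash
cat >> h.py <<'E'
O=np.array([586.1,5.5]);TH=-.165;EX=np.array([np.cos(TH),np.sin(TH)]);EY=np.array([-EX[1],EX[0]])
def tr(p):p=np.atleast_2d(p)[:,:2]-O;return np.c_[p@EX,p@EY].round(1)
def w(x,y,z):return np.r_[O+x*EX+y*EY,z]
E
python3 - <<'E'
from h import *
st();print(tr(arm.state()['position']))
print('finger pix at z',[(z,proj("scene",[487.9,65,z]).round(1)) for z in (5,13,26)])
b=arm.get_image("scene")[:,:,::-1];cv2.imwrite("pics/scene4.png",b)
g=b.copy()
# known references: fence front inner top corners, nominal home tail corners (z28)
for p in (w(-60,66.5,28),w(-60,-66.5,28),w(-60,66,28),w(-60,31,28)):print(proj("scene",p).round(1))
cv2.imwrite("pics/v4.png",cv2.resize(b[210:340,280:410],(600,600),interpolation=cv2.INTER_CUBIC))
E
```

```text
t 6.47 pos [521.2  60.1  29.1] jaw yaw -1.7369 tilt [0.002 0.   ] F [-0.  -1.  -0.8] w 0.1 q7 -2.34
[[-73.   43.2]]
finger pix at z [(5, array([[347.9, 258.9]])), (13, array([[348.1, 256.9]])), (26, array([[348.3, 253.6]]))]
[[365.5 261.2]]
[[321.1 280. ]]
[[365.3 261.2]]
[[354. 266.]]
```

View pics/v4.png

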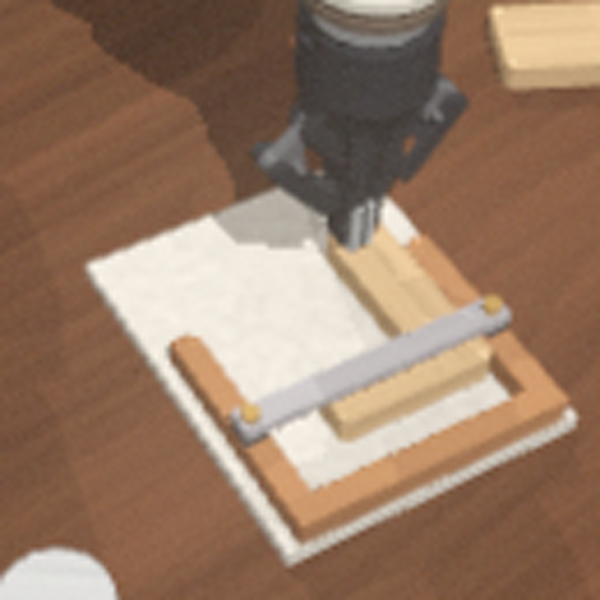

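The plate did not move: the finger rode up onto it. Shut tips therefore sit at the TCP itself, so I'm backing off and going lower.

Emit:
{"name": "carry_out", "arguments": {
  "increments": [
    {"fingers":0,"dp":[0,0,1],"yaw":0},
    {"fingers":0,"dp":[-1.1,0.18,0],"yaw":0},
    {"fingers":0,"dp":[-1.1,0.18,0],"yaw":0},
    {"fingers":0,"dp":[-1.1,0.18,0],"yaw":0},
    {"fingers":0,"dp":[0,0,-1],"yaw":0},
    {"fingers":0,"dp":[0,0,-1.2],"yaw":0},
    {"fingers":0,"dp":[0,0,0],"yaw":0}
  ]
}}

```text
time: 7.1
position: [485.8, 65.3, 15.0]
eef_rot: [-2.133, 0.178, 2.138]
force: [-0.3, 0.2, -0.3]
grip_width: -0.1
```

Emit:
{"name": "carry_out", "arguments": {
  "increments": [
    {"fingers":0,"dp":[0.5,-0.083,0],"yaw":0},
    {"fingers":0,"dp":[0.5,-0.083,0],"yaw":0},
    {"fingers":0,"dp":[0.5,-0.083,0],"yaw":0},
    {"fingers":0,"dp":[0.5,-0.083,0],"yaw":0},
    {"fingers":0,"dp":[0.5,-0.083,0],"yaw":0},
    {"fingers":0,"dp":[0.5,-0.083,0],"yaw":0},
    {"fingers":0,"dp":[0.5,-0.083,0],"yaw":0},
    {"fingers":0,"dp":[0,0,0],"yaw":0}
  ]
}}

```text
time: 7.77
position: [523.1, 59.8, 17.0]
eef_rot: [-2.136, 0.177, 2.133]
force: [0.5, -0.4, 0.2]
grip_width: -0.2
```

Run:
```python
from h import *
st();print(tr(arm.state()['position']))
b=arm.get_image("scene")[:,:,::-1];cv2.imwrite("pics/scene5.png",b)
cv2.imwrite("pics/v5.png",cv2.resize(b[230:330,300:400],(600,600),interpolation=cv2.INTER_CUBIC))
```

```text
t 7.77 pos [523.1  59.8  17. ] jaw yaw -1.7368 tilt [0.001 0.   ] F [ 0.5 -0.4  0.2] w -0.2 q7 -2.35
[[-71.   43.2]]
```

View pics/v5.png

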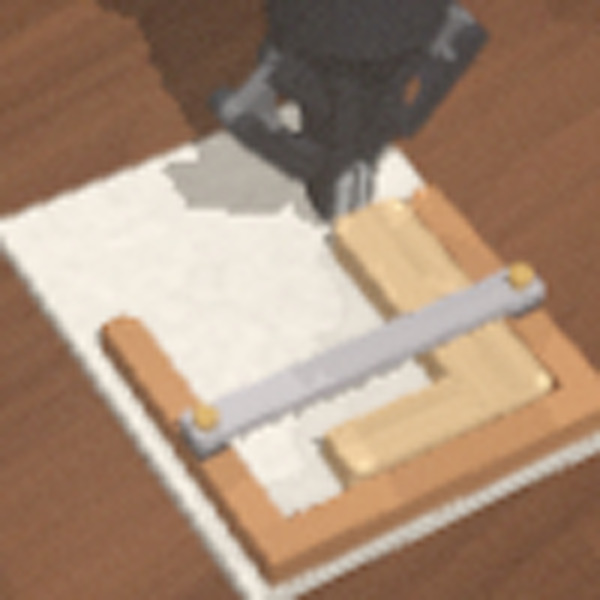

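Emit:
{"name": "carry_out", "arguments": {
  "increments": [
    {"fingers":0,"dp":[0.1,-0.016,0],"yaw":0},
    {"fingers":0,"dp":[0,0,0],"yaw":0}
  ]
}}

```text
time: 7.98
position: [522.7, 59.9, 16.9]
eef_rot: [-2.136, 0.177, 2.135]
force: [0.2, 0.3, 0.4]
grip_width: 0.2
```

Emit:
{"name": "carry_out", "arguments": {
  "increments": [
    {"fingers":0,"dp":[0.1,-0.016,0],"yaw":0},
    {"fingers":0,"dp":[0,0,0],"yaw":0}
  ]
}}

```text
time: 8.15
position: [523.5, 59.7, 16.8]
eef_rot: [-2.135, 0.177, 2.135]
force: [-0.8, 0.2, 0.6]
grip_width: -0.1
```

Emit:
{"name": "carry_out", "arguments": {
  "increments": [
    {"fingers":0,"dp":[0.1,-0.016,0],"yaw":0},
    {"fingers":0,"dp":[0,0,0],"yaw":0}
  ]
}}

```text
time: 8.32
position: [524.3, 59.6, 16.8]
eef_rot: [-2.135, 0.177, 2.136]
force: [-0.3, -0.9, 0.4]
grip_width: 0.0
```

Run:
```python
from h import *
st();print(tr(arm.state()['position']))
b=arm.get_image("scene")[:,:,::-1].copy();cv2.imwrite("pics/scene6.png",b)
# foot: back top edge, foot tip edge; stem inner edge, z=28 ; crop v5 scale 6 offset (300,230)
C=lambda x,y:(300+x/6-.4,230+y/6-.4)
for nm,p,q,ch in (("stem inner",C(345,245),C(385,300),0),("foot back",C(375,465),C(540,388),0),("foot front",C(345,430),C(440,385),0),("fence back inner",C(290,512),C(345,490),0)):
    l,r=edge(b,p,q,ch,2.0);print(nm,tr(ray("scene",l.reshape(2,2),28)).tolist(),round(float(r),2))
```

```text
t 8.32 pos [524.3  59.6  16.8] jaw yaw -1.7358 tilt [-0. -0.] F [-0.3 -0.9  0.4] w 0.0 q7 -2.34
[[-69.8  43.2]]
stem inner [[-25.2, 30.5], [32.0, 30.8]] 0.09
foot back [[63.2, 15.5], [63.3, 68.9]] 0.0
foot front [[37.5, 0.0], [37.9, 53.5]] 0.11
fence back inner [[65.0, -51.4], [64.5, -0.3]] 0.13
```

Emit:
{"name": "carry_out", "arguments": {
  "increments": [
    {"fingers":0,"dp":[0.1,-0.016,0],"yaw":0},
    {"fingers":0,"dp":[0,0,0],"yaw":0},
    {"fingers":0,"dp":[-1,0.16,0],"yaw":0},
    {"fingers":0,"dp":[-2,0.32,1],"yaw":0},
    {"fingers":40,"dp":[0,0,4],"yaw":0},
    {"fingers":70,"dp":[0,0,4],"yaw":0},
    {"fingers":70,"dp":[0,0,4],"yaw":0}
  ]
}}

```text
time: 8.95
position: [493.8, 64.5, 147.6]
eef_rot: [-2.134, 0.176, 2.138]
force: [1.5, 0.5, 0.1]
grip_width: 35.8
```

Emit:
{"name": "carry_out", "arguments": {
  "increments": [
    {"fingers":70,"dp":[-0.3,-3.4,0],"yaw":0.122},
    {"fingers":70,"dp":[-0.3,-3.4,0],"yaw":0.122},
    {"fingers":70,"dp":[-0.3,-3.4,0],"yaw":0.122},
    {"fingers":70,"dp":[-0.3,-3.4,0],"yaw":0.122},
    {"fingers":70,"dp":[-0.3,-3.4,0],"yaw":0.122},
    {"fingers":70,"dp":[-0.3,-3.4,0],"yaw":0.122},
    {"fingers":70,"dp":[-0.3,-3.4,0],"yaw":0.122},
    {"fingers":70,"dp":[-0.3,-3.4,0],"yaw":0.122}
  ]
}}

```text
time: 9.62
position: [470.7, -209.2, 146.9]
eef_rot: [1.739, 0.752, -1.739]
force: [0.4, -0.5, -0.4]
grip_width: 60.3
```

Emit:
{"name": "carry_out", "arguments": {
  "increments": [
    {"fingers":70,"dp":[-0.3,-3.4,0],"yaw":0.122},
    {"fingers":70,"dp":[-0.3,-3.4,0],"yaw":0.122},
    {"fingers":70,"dp":[-0.3,-3.4,0],"yaw":0.122},
    {"fingers":70,"dp":[-0.3,-3.4,0],"yaw":0.122},
    {"fingers":70,"dp":[0,0,0],"yaw":0}
  ]
}}

```text
time: 10.03
position: [456.6, -352.6, 145.8]
eef_rot: [1.407, 1.063, -1.412]
force: [-0.7, -0.5, 0.1]
grip_width: 59.5
```

Run:
```python
from h import *
st()
b=arm.get_image("scene")[:,:,::-1].copy();cv2.imwrite("pics/scene7.png",b)
a=arm.get_image("top")[:,:,::-1].copy();cv2.imwrite("pics/top7.png",a)
C=lambda x,y:(300+x/6-.4,230+y/6-.4)
for nm,p,q,ch in (("stem inner",C(345,245),C(385,300),0),("foot back",C(375,465),C(540,388),0),("foot front",C(345,430),C(440,385),0),("fence back inner",C(290,512),C(345,490),0)):
    l,r=edge(b,p,q,ch,2.0);print(nm,tr(ray("scene",l.reshape(2,2),28)).tolist(),round(float(r),2))
# top view: expected home tail line and actual
p,q=proj("top",[w(-60,66,28),w(-60,31,28)]);l,r=edge(a,p,q,0,4,.2);print('top tail',tr(ray("top",l.reshape(2,2),28)).tolist(),r)
print('stub tail/nose pix', proj("scene",[[454,-350,18],[487,-235,18]]).round(0).tolist())
# stub top-face edges in scene (z 18)
def P(x,y):o=np.array([470.8,-292.7]);c,s=np.cos(1.293),np.sin(1.293);return np.r_[o+[c*x-s*y,s*x+c*y],18]
for nm,u,v in (("long right",(-60,-17.5),(60,-17.5)),("long left rear",(-60,17.5),(9,17.5)),("tail",(-60,-17.5),(-60,17.5)),("head",(60,-17.5),(60,17.5))):
    l,r=edge(b,*proj("scene",[P(*u),P(*v)]),2,3);e=ray("scene",l.reshape(2,2),18)-[470.8,-292.7];c,s=np.cos(1.293),np.sin(1.293)
    print(nm,np.c_[e@[c,s],e@[-s,c]].round(1).tolist(),round(float(r),2))
```

```text
t 10.03 pos [ 456.6 -352.6  145.8] jaw yaw -0.2761 tilt [-0.001 -0.004] F [-0.7 -0.5  0.1] w 59.5 q7 -0.12
stem inner [[-27.5, 30.4], [30.1, 29.8]] 0.11
foot back [[63.2, 11.9], [63.2, 65.2]] 0.0
foot front [[38.8, -0.1], [40.6, 53.0]] 0.11
fence back inner [[65.0, -51.4], [64.8, -0.4]] 0.13
top tail [[-62.7, 48.0], [-60.3, -1.2]] 0.6486859661188331
stub tail/nose pix [[202.0, 329.0], [253.0, 312.0]]
long right [[-1.0, -20.9], [44.1, -21.6]] 0.17
long left rear [[-25.8, 14.6], [19.7, 14.4]] 0.18
tail [[-59.7, 0.0], [-62.3, -54.3]] 0.23
head [[60.2, -1.0], [61.7, -57.4]] 0.15
```

Emit:
{"name": "carry_out", "arguments": {
  "increments": [
    {"fingers":70,"dp":[0.1,1.0,0],"yaw":0},
    {"fingers":70,"dp":[0,0,-3],"yaw":0},
    {"fingers":70,"dp":[0,0,-3],"yaw":0},
    {"fingers":70,"dp":[0,0,-3],"yaw":0},
    {"fingers":70,"dp":[0,0,-2],"yaw":0},
    {"fingers":70,"dp":[0,0,0],"yaw":0}
  ]
}}

```text
time: 10.63
position: [458.3, -329.0, 33.3]
eef_rot: [1.405, 1.077, -1.407]
force: [-0.3, 0.7, 0.9]
grip_width: 60.2
```

Emit:
{"name": "carry_out", "arguments": {
  "increments": [
    {"fingers":70,"dp":[0,0,0],"yaw":0},
    {"fingers":70,"dp":[0,0,0],"yaw":0}
  ]
}}

```text
time: 10.8
position: [462.2, -332.3, 38.4]
eef_rot: [1.406, 1.067, -1.404]
force: [0.9, 0.2, 0.5]
grip_width: 60.0
```

Emit:
{"name": "carry_out", "arguments": {
  "increments": [
    {"fingers":70,"dp":[0,0,0],"yaw":0},
    {"fingers":70,"dp":[0,0,0],"yaw":0},
    {"fingers":70,"dp":[0,0,0],"yaw":0}
  ]
}}

```text
time: 11.05
position: [461.3, -334.2, 38.1]
eef_rot: [1.407, 1.065, -1.406]
force: [0.2, -0.6, -0.3]
grip_width: 59.9
```

Run:
```python
from h import *
st()
```

```text
t 11.05 pos [ 461.3 -334.2   38.1] jaw yaw -0.2725 tilt [ 0.002 -0.002] F [ 0.2 -0.6 -0.3] w 59.9 q7 -0.25
```

Emit:
{"name": "carry_out", "arguments": {
  "increments": [
    {"fingers":70,"dp":[-0.3,-0.75,-1],"yaw":0},
    {"fingers":70,"dp":[0,0,-1],"yaw":0},
    {"fingers":70,"dp":[0,0,-0.8],"yaw":0},
    {"fingers":70,"dp":[0,0,-0.7],"yaw":0},
    {"fingers":70,"dp":[0,0,0],"yaw":0},
    {"fingers":70,"dp":[0,0,0],"yaw":0},
    {"fingers":70,"dp":[0,0,0],"yaw":0}
  ]
}}

```text
time: 11.63
position: [457.9, -340.8, 1.7]
eef_rot: [1.407, 1.068, -1.406]
force: [0.4, -0.3, 0.2]
grip_width: 59.7
```

Emit:
{"name": "carry_out", "arguments": {
  "increments": [
    {"fingers":0,"dp":[0,0,0],"yaw":0},
    {"fingers":0,"dp":[0,0,0],"yaw":0},
    {"fingers":0,"dp":[0,0,0],"yaw":0},
    {"fingers":0,"dp":[0,0,0],"yaw":0},
    {"fingers":0,"dp":[0,0,0],"yaw":0},
    {"fingers":0,"dp":[0,0,0],"yaw":0},
    {"fingers":0,"dp":[0,0,1],"yaw":0},
    {"fingers":0,"dp":[0,0,1.5],"yaw":0}
  ]
}}

```text
time: 12.3
position: [456.2, -340.5, 26.2]
eef_rot: [1.407, 1.071, -1.408]
force: [0.2, -0.5, -0.4]
grip_width: 33.6
```

Emit:
{"name": "carry_out", "arguments": {
  "increments": [
    {"fingers":0,"dp":[0,0,2],"yaw":0},
    {"fingers":0,"dp":[0,0,2.5],"yaw":0},
    {"fingers":0,"dp":[0,0,2.5],"yaw":0},
    {"fingers":0,"dp":[0,0,0],"yaw":0},
    {"fingers":0,"dp":[0,0,0],"yaw":0}
  ]
}}

```text
time: 12.72
position: [458.6, -342.2, 99.3]
eef_rot: [1.407, 1.064, -1.406]
force: [-0.3, -0.2, -1.5]
grip_width: 33.2
```

Run:
```python
from h import *
st()
b=arm.get_image("scene")[:,:,::-1].copy();cv2.imwrite("pics/scene8.png",b)
cv2.imwrite("pics/v8.png",np.hstack([cv2.resize(b[230:360,170:300],(400,400),interpolation=cv2.INTER_CUBIC),cv2.resize(b[230:330,300:400],(400,400),interpolation=cv2.INTER_CUBIC)]))
```

```text
t 12.72 pos [ 458.6 -342.2   99.3] jaw yaw -0.2726 tilt [ 0.003 -0.003] F [-0.3 -0.2 -1.5] w 33.2 q7 -0.18
```

View pics/v8.png

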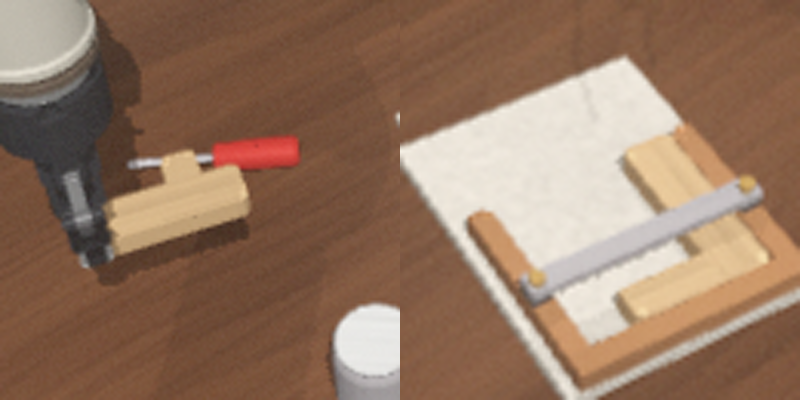

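Emit:
{"name": "carry_out", "arguments": {
  "increments": [
    {"fingers":0,"dp":[0.06,2,0],"yaw":-0.0915},
    {"fingers":0,"dp":[0.06,2,0],"yaw":-0.0915},
    {"fingers":0,"dp":[0.06,2,0],"yaw":-0.0915},
    {"fingers":0,"dp":[0.06,2,0],"yaw":-0.0915},
    {"fingers":0,"dp":[0.06,2,0],"yaw":-0.0915},
    {"fingers":0,"dp":[0.06,2,0],"yaw":-0.0915},
    {"fingers":0,"dp":[0.06,2,0],"yaw":-0.0915},
    {"fingers":0,"dp":[0.06,2,0],"yaw":-0.0915}
  ]
}}

```text
time: 13.43
position: [461.1, -180.0, 95.9]
eef_rot: [1.902, 0.551, -1.906]
force: [0.3, -0.6, -0.6]
grip_width: 33.7
```

Emit:
{"name": "carry_out", "arguments": {
  "increments": [
    {"fingers":0,"dp":[0.06,2,0],"yaw":-0.0915},
    {"fingers":0,"dp":[0.06,2,0],"yaw":-0.0915},
    {"fingers":0,"dp":[0.06,2,0],"yaw":-0.0915},
    {"fingers":0,"dp":[0.06,2,0],"yaw":-0.0915},
    {"fingers":0,"dp":[0.06,2,0],"yaw":-0.0915},
    {"fingers":0,"dp":[0.06,2,0],"yaw":-0.0915},
    {"fingers":0,"dp":[0.06,2,0],"yaw":-0.0915},
    {"fingers":0,"dp":[0.06,2,0],"yaw":-0.0915}
  ]
}}

```text
time: 14.1
position: [465.9, -20.3, 95.9]
eef_rot: [-2.13, 0.182, 2.135]
force: [0.0, 0.3, -1.1]
grip_width: 33.6
```

Emit:
{"name": "carry_out", "arguments": {
  "increments": [
    {"fingers":0,"dp":[0,0,0],"yaw":0},
    {"fingers":0,"dp":[0,0,0],"yaw":0},
    {"fingers":0,"dp":[0,0,0],"yaw":0},
    {"fingers":0,"dp":[0,0,0],"yaw":0},
    {"fingers":0,"dp":[0,0,0],"yaw":0},
    {"fingers":0,"dp":[0,0,0],"yaw":0}
  ]
}}

```text
time: 14.6
position: [467.0, -22.2, 96.6]
eef_rot: [-2.134, 0.179, 2.135]
force: [-0.3, -0.2, -0.2]
grip_width: 33.6
```

Run:
```python
from h import *
st();print(tr(arm.state()['position']))
```

```text
t 14.60 pos [467.  -22.2  96.6] jaw yaw -1.7377 tilt [-0. -0.] F [-0.3 -0.2 -0.2] w 33.6 q7 -2.06
[[-112.9  -46.8]]
```

Emit:
{"name": "carry_out", "arguments": {
  "increments": [
    {"fingers":0,"dp":[0.03,0.2,-2],"yaw":0},
    {"fingers":0,"dp":[0,0,-2],"yaw":0},
    {"fingers":0,"dp":[0,0,-1.5],"yaw":0},
    {"fingers":0,"dp":[0,0,-1],"yaw":0},
    {"fingers":0,"dp":[0,0,-0.8],"yaw":0},
    {"fingers":0,"dp":[0,0,-0.5],"yaw":0},
    {"fingers":0,"dp":[0,0,-0.5],"yaw":0},
    {"fingers":0,"dp":[0,0,0],"yaw":0}
  ]
}}

```text
time: 15.27
position: [467.4, -19.3, 13.4]
eef_rot: [-2.135, 0.177, 2.136]
force: [-0.1, -0.1, -0.4]
grip_width: 33.3
```

Emit:
{"name": "carry_out", "arguments": {
  "increments": [
    {"fingers":0,"dp":[0,0,-0.1],"yaw":0},
    {"fingers":0,"dp":[0,0,0],"yaw":0}
  ]
}}

```text
time: 15.43
position: [467.9, -19.2, 13.2]
eef_rot: [-2.136, 0.177, 2.134]
force: [1.2, -1.0, -1.0]
grip_width: 33.6
```

Run:
```python
from h import *
st();print(tr(arm.state()['position']))
```

```text
t 15.43 pos [467.9 -19.2  13.2] jaw yaw -1.7363 tilt [ 0.001 -0.   ] F [ 1.2 -1.  -1. ] w 33.6 q7 -2.19
[[-112.5  -43.8]]
```

Emit:
{"name": "carry_out", "arguments": {
  "increments": [
    {"fingers":0,"dp":[0.43,-0.28,0],"yaw":0},
    {"fingers":0,"dp":[0.43,-0.28,0],"yaw":0},
    {"fingers":0,"dp":[0.5,-0.083,0],"yaw":0},
    {"fingers":0,"dp":[0.5,-0.083,0],"yaw":0},
    {"fingers":0,"dp":[0.5,-0.083,0],"yaw":0},
    {"fingers":0,"dp":[0.5,-0.083,0],"yaw":0},
    {"fingers":0,"dp":[0.4,-0.066,0],"yaw":0},
    {"fingers":0,"dp":[0,0,0],"yaw":0}
  ]
}}

```text
time: 16.1
position: [501.5, -28.9, 12.9]
eef_rot: [-2.136, 0.177, 2.133]
force: [0.1, 1.7, -0.0]
grip_width: 33.4
```

Run:
```python
from h import *
st();print(tr(arm.state()['position']))
```

```text
t 16.10 pos [501.5 -28.9  12.9] jaw yaw -1.7367 tilt [0.001 0.   ] F [ 0.1  1.7 -0. ] w 33.4 q7 -2.16
[[-77.8 -47.9]]
```

Emit:
{"name": "carry_out", "arguments": {
  "increments": [
    {"fingers":0,"dp":[0.3,-0.05,0],"yaw":0},
    {"fingers":0,"dp":[0,0,-0.1],"yaw":0},
    {"fingers":60,"dp":[0,0,0],"yaw":0},
    {"fingers":60,"dp":[0,0,0],"yaw":0},
    {"fingers":60,"dp":[0,0,0],"yaw":0},
    {"fingers":60,"dp":[0,0,1.5],"yaw":0},
    {"fingers":60,"dp":[0,0,2],"yaw":0},
    {"fingers":60,"dp":[-1.4,0.3,0],"yaw":0}
  ]
}}

```text
time: 16.77
position: [493.9, -26.7, 49.7]
eef_rot: [-2.142, 0.178, 2.126]
force: [0.4, 1.3, 0.5]
grip_width: 51.1
```

Emit:
{"name": "carry_out", "arguments": {
  "increments": [
    {"fingers":0,"dp":[-1.4,0.3,0],"yaw":0},
    {"fingers":0,"dp":[0,0,0],"yaw":0},
    {"fingers":0,"dp":[0,0,0],"yaw":0},
    {"fingers":0,"dp":[0,0,0],"yaw":0},
    {"fingers":0,"dp":[0,0,0],"yaw":0},
    {"fingers":0,"dp":[0,0,-1.5],"yaw":0},
    {"fingers":0,"dp":[0,0,-1.7],"yaw":0},
    {"fingers":0,"dp":[0,0,0],"yaw":0}
  ]
}}

```text
time: 17.43
position: [473.9, -23.5, 12.7]
eef_rot: [-2.131, 0.177, 2.138]
force: [-0.8, -0.5, -0.0]
grip_width: -0.1
```

Run:
```python
from h import *
st();print(tr(arm.state()['position']))
b=arm.get_image("scene")[:,:,::-1].copy();cv2.imwrite("pics/scene9.png",b)
cv2.imwrite("pics/v9.png",cv2.resize(b[230:330,300:400],(600,600),interpolation=cv2.INTER_CUBIC))
```

```text
t 17.43 pos [473.9 -23.5  12.7] jaw yaw -1.7367 tilt [-0.003  0.   ] F [-0.8 -0.5 -0. ] w -0.1 q7 -2.18
[[-105.9  -47. ]]
```

View pics/v9.png

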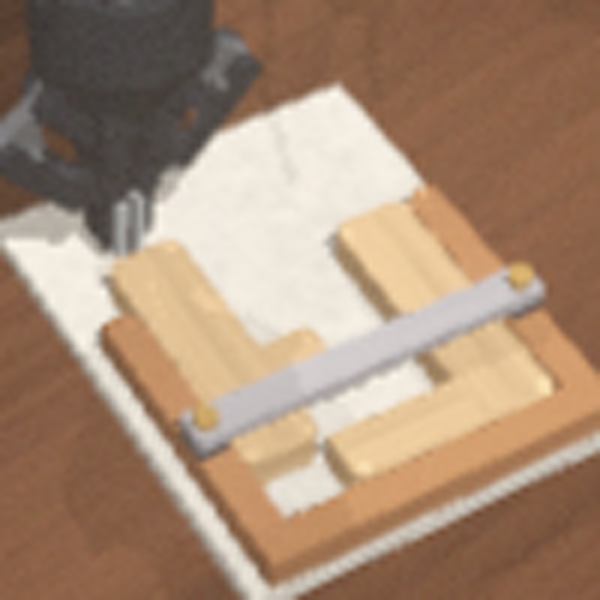

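Emit:
{"name": "carry_out", "arguments": {
  "increments": [
    {"fingers":0,"dp":[0.5,-0.083,0.1],"yaw":0},
    {"fingers":0,"dp":[0.5,-0.083,0],"yaw":0},
    {"fingers":0,"dp":[0.5,-0.083,0],"yaw":0},
    {"fingers":0,"dp":[0.5,-0.083,0],"yaw":0},
    {"fingers":0,"dp":[0,0,0],"yaw":0}
  ]
}}

```text
time: 17.9
position: [497.3, -26.9, 16.5]
eef_rot: [-2.137, 0.177, 2.132]
force: [0.0, -0.1, 0.1]
grip_width: 0.0
```

Emit:
{"name": "carry_out", "arguments": {
  "increments": [
    {"fingers":0,"dp":[0.4,-0.066,0],"yaw":0},
    {"fingers":0,"dp":[0.4,-0.066,0],"yaw":0},
    {"fingers":0,"dp":[0.3,-0.05,0],"yaw":0},
    {"fingers":0,"dp":[0.3,-0.05,0],"yaw":0},
    {"fingers":0,"dp":[0,0,0],"yaw":0}
  ]
}}

```text
time: 18.32
position: [510.0, -29.0, 15.9]
eef_rot: [-2.136, 0.177, 2.134]
force: [-0.6, 0.2, -0.2]
grip_width: 0.1
```

Run:
```python
from h import *
st();print(tr(arm.state()['position']))
```

```text
t 18.32 pos [510.  -29.   15.9] jaw yaw -1.7365 tilt [0.001 0.   ] F [-0.6  0.2 -0.2] w 0.1 q7 -2.15
[[-69.4 -46.5]]
```

Emit:
{"name": "carry_out", "arguments": {
  "increments": [
    {"fingers":0,"dp":[0.04,-0.01,0],"yaw":0},
    {"fingers":0,"dp":[0,0,0],"yaw":0},
    {"fingers":0,"dp":[-1,0.16,0],"yaw":0},
    {"fingers":0,"dp":[-2,0.32,1],"yaw":0},
    {"fingers":40,"dp":[0,0,4],"yaw":0},
    {"fingers":95,"dp":[0,0,4],"yaw":0},
    {"fingers":95,"dp":[0,0,4],"yaw":0}
  ]
}}

```text
time: 18.9
position: [477.1, -23.7, 146.4]
eef_rot: [-2.132, 0.176, 2.139]
force: [1.9, -0.6, 1.6]
grip_width: 35.8
```

Emit:
{"name": "carry_out", "arguments": {
  "increments": [
    {"fingers":95,"dp":[0,2.5,0],"yaw":0.08},
    {"fingers":95,"dp":[0,2.5,0],"yaw":0.08},
    {"fingers":95,"dp":[0,2.5,0],"yaw":0.08},
    {"fingers":95,"dp":[-0.5,2.5,0],"yaw":0.08},
    {"fingers":95,"dp":[-0.5,2.5,0],"yaw":0.08},
    {"fingers":95,"dp":[-0.5,2.5,0],"yaw":0.08},
    {"fingers":95,"dp":[-0.5,2.5,0],"yaw":0.08},
    {"fingers":95,"dp":[-0.5,2.5,0],"yaw":0.08}
  ]
}}

```text
time: 19.57
position: [453.1, 176.4, 145.6]
eef_rot: [1.954, 0.476, -1.955]
force: [0.5, 0.3, 0.4]
grip_width: 81.0
```

Emit:
{"name": "carry_out", "arguments": {
  "increments": [
    {"fingers":95,"dp":[-0.5,2.5,0],"yaw":0.08},
    {"fingers":95,"dp":[-0.5,2.5,0],"yaw":0.08},
    {"fingers":95,"dp":[-0.5,2.5,0],"yaw":0.08},
    {"fingers":95,"dp":[-0.5,2.5,0],"yaw":0.08},
    {"fingers":95,"dp":[0,0,0],"yaw":0},
    {"fingers":95,"dp":[0,0,0],"yaw":0},
    {"fingers":95,"dp":[0,0,0],"yaw":0},
    {"fingers":95,"dp":[0,0,0],"yaw":0}
  ]
}}

```text
time: 20.23
position: [434.5, 274.2, 145.4]
eef_rot: [1.754, 0.733, -1.756]
force: [-0.4, -1.0, 0.2]
grip_width: 81.5
```

Run:
```python
from h import *
st()
b=arm.get_image("scene")[:,:,::-1].copy();cv2.imwrite("pics/scene10.png",b)
a=arm.get_image("top")[:,:,::-1].copy();cv2.imwrite("pics/top10.png",a)
B=np.array([3.6,0]) # scene bias in tray x
def m(cam,im,nm,p,q,ch=0,half=2.,off=(0,0)):
    u=proj(cam,[w(p[0]+off[0],p[1]+off[1],28),w(q[0]+off[0],q[1]+off[1],28)])
    l,r=edge(im,*u,ch,half,.15);print(cam,nm,tr(ray(cam,l.reshape(2,2),28)).tolist(),round(float(r),2))
for nm,p,q in (("hook tail",(-60,31),(-60,66)),("stub tail",(-60,-66),(-60,-31)),("stub inner",(-58,-31),(-5,-31)),("hook inner",(-58,31),(-5,31)),("foot back",(60,-25),(60,40)),("stub head",(60,-62),(60,-35)),("lug side",(9,-6),(3,-6)),("lug tail",(9,-29),(9,-8))):
    m("scene",b,nm,p,q,off=(3.6,0))
    if 'tail' in nm[-4:] or 'inner' in nm: m("top",a,nm,p,q)
# crop for the record
v=np.hstack([cv2.resize(b[230:330,300:400],(400,400),interpolation=cv2.INTER_CUBIC),cv2.resize(a[140:240,275:375],(400,400),interpolation=cv2.INTER_CUBIC)])
cv2.imwrite("pics/v10.png",v)
# key edges in scene
o=np.array([458.9,284.4]);c,s=np.cos(.982),np.sin(.982)
P=lambda x,y:np.r_[o+[c*x-s*y,s*x+c*y],18]
for nm,u,vv in (("right",(-34,-30),(34,-30)),("left",(-34,30),(59,30)),("tail",(-34,-30),(-34,30)),("nose",(59,-4),(59,30))):
    U=proj("scene",[P(*u),P(*vv)]);l,r=edge(b,U[0],U[1],2,3);e=ray("scene",l.reshape(2,2),18)-o
    print(nm,U.round().tolist(),np.c_[e@[c,s],e@[-s,c]].round(1).tolist(),round(float(r),2))
```

```text
t 20.23 pos [434.5 274.2 145.4] jaw yaw -0.7783 tilt [-0.    -0.002] F [-0.4 -1.   0.2] w 81.5 q7 -1.82
scene hook tail [[-55.2, 50.1], [-57.1, 108.5]] 0.12
top hook tail [[-61.5, 48.7], [-63.1, -0.6]] 0.2
scene stub tail [[-56.2, -48.9], [-52.0, 4.4]] 0.12
top stub tail [[-62.0, -47.2], [-60.9, -96.2]] 0.15
scene stub inner [[-25.1, -31.2], [31.7, -31.6]] 0.06
top stub inner [[-31.2, -29.9], [18.6, -30.2]] 0.17
scene hook inner [[-25.6, 29.9], [31.9, 29.2]] 0.16
top hook inner [[-34.3, 28.6], [15.5, 28.4]] 0.04
scene foot back [[64.7, 1.2], [64.6, 54.1]] 0.11
scene stub head [[63.7, -48.6], [63.7, 2.5]] 0.18
scene lug side [[10.2, -8.5], [64.9, -8.4]] 0.1
scene lug tail [[15.5, -19.2], [15.5, 34.3]] 0.0
top lug tail [[9.8, -18.5], [14.4, -67.5]] 0.09
right [[388.0, 224.0], [412.0, 223.0]] [[-0.8, -33.0], [57.2, -36.6]] 0.03
left [[385.0, 210.0], [415.0, 209.0]] [[8.2, 28.4], [68.2, 24.2]] 0.03
tail [[388.0, 224.0], [385.0, 210.0]] [[-32.8, -0.1], [-34.4, -82.0]] 0.18
nose [[418.0, 216.0], [415.0, 209.0]] [[61.3, 13.8], [64.9, -66.2]] 0.31
```

View pics/v10.png

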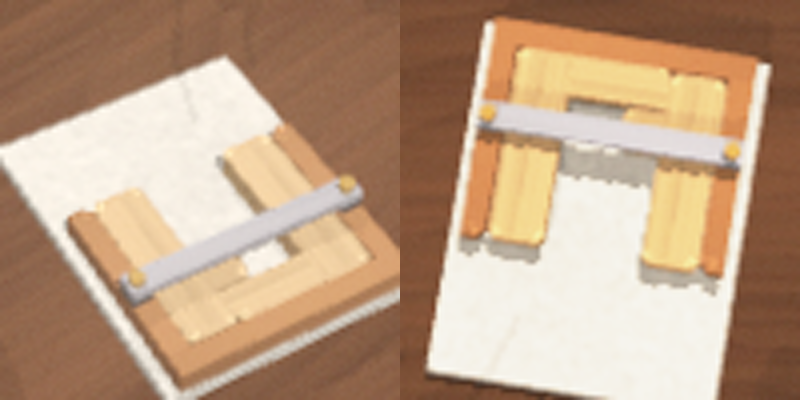

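Emit:
{"name": "carry_out", "arguments": {
  "increments": [
    {"fingers":95,"dp":[0.3,-0.25,-3],"yaw":0.047},
    {"fingers":95,"dp":[0.3,-0.25,-3],"yaw":0.047},
    {"fingers":95,"dp":[0.3,-0.3,-2.5],"yaw":0.047},
    {"fingers":95,"dp":[0.2,-0.26,-2],"yaw":0.047},
    {"fingers":95,"dp":[0,0,0],"yaw":0},
    {"fingers":95,"dp":[0,0,0],"yaw":0},
    {"fingers":95,"dp":[0,0,0],"yaw":0},
    {"fingers":95,"dp":[0,0,0],"yaw":0}
  ]
}}

```text
time: 21.0
position: [446.4, 266.0, 42.4]
eef_rot: [1.631, 0.87, -1.626]
force: [-0.1, 0.6, -0.2]
grip_width: 81.2
```

Run:
```python
from h import *
st()
```

```text
t 21.00 pos [446.4 266.   42.4] jaw yaw -0.5893 tilt [0.002 0.001] F [-0.1  0.6 -0.2] w 81.2 q7 -1.76
```

Emit:
{"name": "carry_out", "arguments": {
  "increments": [
    {"fingers":95,"dp":[-0.1,-0.2,-1.3],"yaw":0},
    {"fingers":95,"dp":[0,0,-1.2],"yaw":0},
    {"fingers":95,"dp":[0,0,-1],"yaw":0},
    {"fingers":95,"dp":[0,0,-0.8],"yaw":0},
    {"fingers":95,"dp":[0,0,0],"yaw":0},
    {"fingers":95,"dp":[0,0,0],"yaw":0}
  ]
}}

```text
time: 21.5
position: [443.7, 263.1, -3.0]
eef_rot: [1.626, 0.872, -1.629]
force: [0.1, -0.4, 0.1]
grip_width: 81.2
```

Emit:
{"name": "carry_out", "arguments": {
  "increments": [
    {"fingers":0,"dp":[0,0,0],"yaw":0},
    {"fingers":0,"dp":[0,0,0],"yaw":0},
    {"fingers":0,"dp":[0,0,0],"yaw":0},
    {"fingers":0,"dp":[0,0,0],"yaw":0},
    {"fingers":0,"dp":[0,0,0],"yaw":0}
  ]
}}

```text
time: 21.92
position: [444.8, 263.6, -1.4]
eef_rot: [1.629, 0.871, -1.627]
force: [-1.8, -1.1, 5.3]
grip_width: 58.5
```

Run:
```python
from h import *
st()
```

```text
t 21.92 pos [444.8 263.6  -1.4] jaw yaw -0.5881 tilt [0.001 0.   ] F [-1.8 -1.1  5.3] w 58.5 q7 -1.82
```

Emit:
{"name": "carry_out", "arguments": {
  "increments": [
    {"fingers":0,"dp":[0,0,0.5],"yaw":0},
    {"fingers":0,"dp":[0,0,1],"yaw":0},
    {"fingers":0,"dp":[0,0,2],"yaw":0},
    {"fingers":0,"dp":[0,0,2.5],"yaw":0},
    {"fingers":0,"dp":[0,0,2.5],"yaw":0},
    {"fingers":0,"dp":[0,0,1.5],"yaw":0},
    {"fingers":0,"dp":[0,0,0],"yaw":0}
  ]
}}

```text
time: 22.5
position: [446.5, 264.7, 101.7]
eef_rot: [1.633, 0.871, -1.622]
force: [1.7, -0.7, -0.4]
grip_width: 58.2
```

Emit:
{"name": "carry_out", "arguments": {
  "increments": [
    {"fingers":0,"dp":[-0.03,-1.67,0],"yaw":-0.082},
    {"fingers":0,"dp":[-0.03,-1.67,0],"yaw":-0.082},
    {"fingers":0,"dp":[-0.03,-1.67,0],"yaw":-0.082},
    {"fingers":0,"dp":[-0.03,-1.67,0],"yaw":-0.082},
    {"fingers":0,"dp":[-0.03,-1.67,0],"yaw":-0.082},
    {"fingers":0,"dp":[-0.03,-1.67,0],"yaw":-0.082},
    {"fingers":0,"dp":[-0.03,-1.67,0],"yaw":-0.082}
  ]
}}

```text
time: 23.08
position: [441.9, 145.2, 97.5]
eef_rot: [1.998, 0.41, -2.0]
force: [-0.5, -0.4, -0.6]
grip_width: 58.5
```

Emit:
{"name": "carry_out", "arguments": {
  "increments": [
    {"fingers":0,"dp":[-0.03,-1.67,0],"yaw":-0.082},
    {"fingers":0,"dp":[-0.03,-1.67,0],"yaw":-0.082},
    {"fingers":0,"dp":[-0.03,-1.67,0],"yaw":-0.082},
    {"fingers":0,"dp":[-0.03,-1.67,0],"yaw":-0.082},
    {"fingers":0,"dp":[-0.03,-1.67,0],"yaw":-0.082},
    {"fingers":0,"dp":[-0.03,-1.67,0],"yaw":-0.082},
    {"fingers":0,"dp":[-0.03,-1.67,0],"yaw":-0.082}
  ]
}}

```text
time: 23.67
position: [439.7, 28.4, 97.6]
eef_rot: [-2.132, 0.181, 2.134]
force: [-0.4, -0.6, -0.7]
grip_width: 58.7
```

Emit:
{"name": "carry_out", "arguments": {
  "increments": [
    {"fingers":0,"dp":[0,0,0],"yaw":0},
    {"fingers":0,"dp":[0,0,0],"yaw":0},
    {"fingers":0,"dp":[0,0,0],"yaw":0},
    {"fingers":0,"dp":[0,0,0],"yaw":0},
    {"fingers":0,"dp":[0,0,0],"yaw":0},
    {"fingers":0,"dp":[0,0,0],"yaw":0}
  ]
}}

```text
time: 24.17
position: [440.3, 30.2, 97.8]
eef_rot: [-2.136, 0.175, 2.136]
force: [0.1, 0.6, -1.7]
grip_width: 58.5
```

Run:
```python
from h import *
st();print(tr(arm.state()['position']))
```

```text
t 24.17 pos [440.3  30.2  97.8] jaw yaw -1.7345 tilt [0. 0.] F [ 0.1  0.6 -1.7] w 58.5 q7 -2.18
[[-147.9    0.4]]
```

Emit:
{"name": "carry_out", "arguments": {
  "increments": [
    {"fingers":0,"dp":[0,-0.03,-2],"yaw":-0.001},
    {"fingers":0,"dp":[0,0,-2],"yaw":0},
    {"fingers":0,"dp":[0,0,-1.6],"yaw":0},
    {"fingers":0,"dp":[0,0,-1.2],"yaw":0},
    {"fingers":0,"dp":[0,0,-1],"yaw":0},
    {"fingers":0,"dp":[0,0,-0.6],"yaw":0},
    {"fingers":0,"dp":[0,0,-0.4],"yaw":0},
    {"fingers":0,"dp":[0,0,0],"yaw":0}
  ]
}}

```text
time: 24.83
position: [440.1, 29.3, 9.4]
eef_rot: [-2.134, 0.178, 2.135]
force: [-0.3, -0.3, -0.7]
grip_width: 58.5
```

Emit:
{"name": "carry_out", "arguments": {
  "increments": [
    {"fingers":0,"dp":[0,0,0],"yaw":0},
    {"fingers":0,"dp":[0,0,0],"yaw":0}
  ]
}}

```text
time: 25.0
position: [440.8, 29.2, 10.3]
eef_rot: [-2.136, 0.178, 2.133]
force: [0.3, -0.8, -1.9]
grip_width: 58.1
```

Run:
```python
from h import *
st();print(tr(arm.state()['position']))
b=arm.get_image("scene")[:,:,::-1].copy();cv2.imwrite("pics/scene11.png",b)
```

```text
t 25.00 pos [440.8  29.2  10.3] jaw yaw -1.7372 tilt [0.001 0.   ] F [ 0.3 -0.8 -1.9] w 58.1 q7 -2.34
[[-147.2   -0.5]]
```

Emit:
{"name": "carry_out", "arguments": {
  "increments": [
    {"fingers":0,"dp":[0,0.02,-0.1],"yaw":0},
    {"fingers":0,"dp":[0.49,-0.082,0],"yaw":0},
    {"fingers":0,"dp":[0.49,-0.082,0],"yaw":0},
    {"fingers":0,"dp":[0.49,-0.082,0],"yaw":0},
    {"fingers":0,"dp":[0.49,-0.082,0],"yaw":0},
    {"fingers":0,"dp":[0,0,0],"yaw":0}
  ]
}}

```text
time: 25.55
position: [461.8, 25.8, 9.0]
eef_rot: [-2.136, 0.178, 2.132]
force: [0.6, -0.2, -1.5]
grip_width: 58.1
```

Emit:
{"name": "carry_out", "arguments": {
  "increments": [
    {"fingers":0,"dp":[0.4,-0.066,0],"yaw":0},
    {"fingers":0,"dp":[0.4,-0.066,0],"yaw":0},
    {"fingers":0,"dp":[0.3,-0.05,0],"yaw":0},
    {"fingers":0,"dp":[0.3,-0.05,0],"yaw":0},
    {"fingers":0,"dp":[0,0,0],"yaw":0}
  ]
}}

```text
time: 25.97
position: [474.8, 23.6, 8.9]
eef_rot: [-2.135, 0.178, 2.133]
force: [-0.1, -0.7, -1.0]
grip_width: 58.2
```

Run:
```python
from h import *
st();print(tr(arm.state()['position']))
```

```text
t 25.97 pos [474.8  23.6   8.9] jaw yaw -1.7376 tilt [0.001 0.   ] F [-0.1 -0.7 -1. ] w 58.2 q7 -2.30
[[-112.8   -0.5]]
```

Emit:
{"name": "carry_out", "arguments": {
  "increments": [
    {"fingers":0,"dp":[0.4,-0.05,0],"yaw":0.001},
    {"fingers":0,"dp":[0.4,-0.066,0],"yaw":0},
    {"fingers":0,"dp":[0.4,-0.066,0],"yaw":0},
    {"fingers":0,"dp":[0.4,-0.066,0],"yaw":0},
    {"fingers":0,"dp":[0,0,0],"yaw":0}
  ]
}}

```text
time: 26.38
position: [491.5, 21.0, 9.0]
eef_rot: [-2.136, 0.177, 2.133]
force: [0.5, -0.4, -0.3]
grip_width: 58.5
```

Emit:
{"name": "carry_out", "arguments": {
  "increments": [
    {"fingers":0,"dp":[0.4,-0.066,0],"yaw":0},
    {"fingers":0,"dp":[0.4,-0.066,0],"yaw":0},
    {"fingers":0,"dp":[0.4,-0.066,0],"yaw":0},
    {"fingers":0,"dp":[0.4,-0.066,0],"yaw":0},
    {"fingers":0,"dp":[0.2,-0.033,0],"yaw":0},
    {"fingers":0,"dp":[0,0,0],"yaw":0}
  ]
}}

```text
time: 26.88
position: [508.7, 18.1, 8.9]
eef_rot: [-2.136, 0.177, 2.134]
force: [0.3, 0.9, -0.8]
grip_width: 58.3
```

Run:
```python
from h import *
st();print(tr(arm.state()['position']))
b=arm.get_image("scene")[:,:,::-1].copy();cv2.imwrite("pics/scene12.png",b)
```

```text
t 26.88 pos [508.7  18.1   8.9] jaw yaw -1.7367 tilt [0.001 0.   ] F [ 0.3  0.9 -0.8] w 58.3 q7 -2.27
[[-78.4  -0.3]]
```

Emit:
{"name": "carry_out", "arguments": {
  "increments": [
    {"fingers":0,"dp":[0.3,-0.05,0],"yaw":0},
    {"fingers":0,"dp":[0,0,-0.05],"yaw":0},
    {"fingers":95,"dp":[0,0,0],"yaw":0},
    {"fingers":95,"dp":[0,0,0],"yaw":0},
    {"fingers":95,"dp":[0,0,0],"yaw":0},
    {"fingers":95,"dp":[0,0,2],"yaw":0},
    {"fingers":95,"dp":[0,0,2],"yaw":0},
    {"fingers":0,"dp":[-1.35,0.33,0],"yaw":0}
  ]
}}

```text
time: 27.6
position: [502.3, 20.9, 51.5]
eef_rot: [-2.142, 0.177, 2.125]
force: [0.6, 0.7, 0.7]
grip_width: 71.2
```

Emit:
{"name": "carry_out", "arguments": {
  "increments": [
    {"fingers":0,"dp":[-1.35,0.33,0],"yaw":0},
    {"fingers":0,"dp":[0,0,0],"yaw":0},
    {"fingers":0,"dp":[0,0,0],"yaw":0},
    {"fingers":0,"dp":[0,0,0],"yaw":0},
    {"fingers":0,"dp":[0,0,0],"yaw":0},
    {"fingers":0,"dp":[0,0,0],"yaw":0},
    {"fingers":0,"dp":[0,0,-1.7],"yaw":0},
    {"fingers":0,"dp":[0,0,-1.6],"yaw":0}
  ]
}}

```text
time: 28.27
position: [485.5, 24.2, 15.5]
eef_rot: [-2.137, 0.177, 2.132]
force: [-0.1, 0.4, -0.4]
grip_width: -0.4
```

Emit:
{"name": "carry_out", "arguments": {
  "increments": [
    {"fingers":0,"dp":[0,0,0],"yaw":0},
    {"fingers":0,"dp":[0,0,0],"yaw":0}
  ]
}}

```text
time: 28.43
position: [483.3, 24.4, 14.7]
eef_rot: [-2.133, 0.177, 2.137]
force: [-1.3, -0.0, 1.3]
grip_width: 0.3
```

Run:
```python
from h import *
st();print(tr(arm.state()['position']))
```

```text
t 28.43 pos [483.3  24.4  14.7] jaw yaw -1.7362 tilt [-0.002  0.   ] F [-1.3 -0.   1.3] w 0.3 q7 -2.29
[[-104.5    1.8]]
```

Pushing the key in with the same end target as for the other two (TCP at tray x ≈ -69.1).

Emit:
{"name": "carry_out", "arguments": {
  "increments": [
    {"fingers":0,"dp":[0.5,-0.083,0],"yaw":0},
    {"fingers":0,"dp":[0.5,-0.083,0],"yaw":0},
    {"fingers":0,"dp":[0.4,-0.066,0],"yaw":0},
    {"fingers":0,"dp":[0.4,-0.066,0],"yaw":0},
    {"fingers":0,"dp":[0,0,0],"yaw":0}
  ]
}}

```text
time: 28.85
position: [503.5, 21.1, 15.9]
eef_rot: [-2.137, 0.178, 2.133]
force: [-0.1, 0.3, 0.2]
grip_width: -0.1
```

Emit:
{"name": "carry_out", "arguments": {
  "increments": [
    {"fingers":0,"dp":[0.4,-0.066,0],"yaw":0},
    {"fingers":0,"dp":[0.4,-0.066,0],"yaw":0},
    {"fingers":0,"dp":[0.3,-0.05,0],"yaw":0},
    {"fingers":0,"dp":[0.3,-0.05,0],"yaw":0},
    {"fingers":0,"dp":[0.1,-0.016,0],"yaw":0},
    {"fingers":0,"dp":[0,0,0],"yaw":0},
    {"fingers":0,"dp":[0,0,0],"yaw":0}
  ]
}}

```text
time: 29.43
position: [517.2, 18.9, 15.3]
eef_rot: [-2.135, 0.177, 2.134]
force: [-0.0, 0.4, -0.1]
grip_width: -0.1
```

Run:
```python
from h import *
st();print(tr(arm.state()['position']))
```

```text
t 29.43 pos [517.2  18.9  15.3] jaw yaw -1.7363 tilt [0. 0.] F [-0.   0.4 -0.1] w -0.1 q7 -2.26
[[-70.2   1.9]]
```

Emit:
{"name": "carry_out", "arguments": {
  "increments": [
    {"fingers":0,"dp":[0.12,-0.02,0],"yaw":0},
    {"fingers":0,"dp":[0,0,0],"yaw":0},
    {"fingers":0,"dp":[0,0,0],"yaw":0}
  ]
}}

```text
time: 29.68
position: [518.2, 18.7, 15.3]
eef_rot: [-2.135, 0.177, 2.135]
force: [0.6, -0.3, 0.0]
grip_width: -0.1
```

Emit:
{"name": "carry_out", "arguments": {
  "increments": [
    {"fingers":0,"dp":[-1,0.16,0],"yaw":0},
    {"fingers":0,"dp":[-2,0.32,1],"yaw":0},
    {"fingers":0,"dp":[0,0,4],"yaw":0},
    {"fingers":0,"dp":[0,0,4],"yaw":0},
    {"fingers":0,"dp":[0,3.5,2],"yaw":0.05},
    {"fingers":0,"dp":[0,3.5,0],"yaw":0.05},
    {"fingers":0,"dp":[0,3.5,0],"yaw":0.05},
    {"fingers":0,"dp":[0,3.5,0],"yaw":0.05}
  ]
}}

```text
time: 30.35
position: [487.7, 164.3, 126.1]
eef_rot: [2.205, 0.038, -2.201]
force: [0.2, -0.2, -0.1]
grip_width: 0.1
```

Emit:
{"name": "carry_out", "arguments": {
  "increments": [
    {"fingers":0,"dp":[0,3.5,0],"yaw":0.05},
    {"fingers":0,"dp":[0,3.5,0],"yaw":0.05},
    {"fingers":0,"dp":[0,3.5,0],"yaw":0.05},
    {"fingers":0,"dp":[0,3.5,0],"yaw":0.05},
    {"fingers":0,"dp":[0,0,0],"yaw":0},
    {"fingers":0,"dp":[0,0,0],"yaw":0}
  ]
}}

```text
time: 30.85
position: [486.1, 306.4, 125.2]
eef_rot: [2.094, 0.254, -2.095]
force: [-0.3, -0.7, 0.1]
grip_width: 0.1
```

Run:
```python
from h import *
st()
b=arm.get_image("scene")[:,:,::-1].copy();cv2.imwrite("pics/scene13.png",b)
a=arm.get_image("top")[:,:,::-1].copy();cv2.imwrite("pics/top13.png",a)
for nm,y0,y1 in (("hook",31,66),("key",-30,30),("stub",-66,-31)):
    for cam,im,off in (("scene",b,4),("top",a,-1)):
        l,r=edge(im,*proj(cam,[w(-60+off,y0,28),w(-60+off,y1,28)]),0,2.,.2);print(nm,cam,tr(ray(cam,l.reshape(2,2),28)).tolist(),round(float(r),2))
v=np.hstack([cv2.resize(b[230:330,300:400],(400,400),interpolation=cv2.INTER_CUBIC),cv2.resize(a[140:240,275:375],(400,400),interpolation=cv2.INTER_CUBIC)])
cv2.imwrite("pics/v13.png",v)
```

```text
t 30.85 pos [486.1 306.4 125.2] jaw yaw -1.3312 tilt [-0.001  0.001] F [-0.3 -0.7  0.1] w 0.1 q7 -2.33
hook scene [[-55.1, 48.4], [-55.8, 106.4]] 0.16
hook top [[-61.4, 47.0], [-64.3, -2.2]] 0.24
key scene [[-56.3, -2.9], [-55.8, 53.0]] 0.1
key top [[-62.1, -0.0], [-60.4, -49.1]] 0.21
stub scene [[-55.1, -50.7], [-54.9, 3.5]] 0.11
stub top [[-61.4, -47.9], [-60.4, -96.8]] 0.22
```

View pics/v13.png

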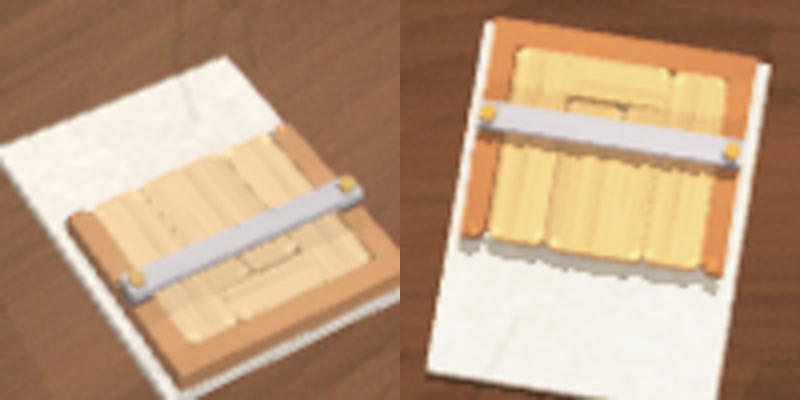

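```bash
python3 -c "
from plant import arm
print(arm.state()['time'],arm.job_done())"
```

```text
the job is handed in; nothing more can be done
30.95 None
```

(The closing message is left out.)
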